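# Fit the drive gear to the label rewinder

### The job

Change over the label rewinder: first put the red gear away in the red dish and let go of it. Then fit the blue gear into the rewinder: take it by its bar, turn it until its cross-shaped stem meshes with the slots of the hub, push it fully home against the spring so that its disc lies on the hub, and finish while still gripping it and holding it pressed down. Leave the stamp and the USB stick where they are.

Things in the scene. Friction and masses are not known exactly. Their poses are not given: they have to be found in the camera images.
- blue_gear: Blue plastic gear, loose, 60 mm tall, about 120 g, upright on its stem. Origin: centre of the stem's foot, z up. Stem (z 0-16 mm): cross of four splines along own x and y, 36 mm tip to tip, each 10 mm wide, lowest 5 mm chamfered. Toothed disc 66 mm across, z 16-26. Grip bar z 26-60, 46 mm along x, 18 mm thick along y: grip across the thickness, fingertips just above the disc.
- red_gear: Red plastic gear, loose, 60 mm tall, about 120 g, upright on its stem. Origin: centre of the stem's foot, z up. Stem (z 0-16 mm): cross of four splines along own x and y, 36 mm tip to tip, each 10 mm wide, lowest 5 mm chamfered. Toothed disc 66 mm across, z 16-26. Grip bar z 26-60, 46 mm along x, 18 mm thick along y: grip across the thickness, fingertips just above the disc.
- red_dish_in (a point): Red open square dish fixed to the worktop: 104 mm outside, 22 mm high, walls and floor about 4 to 5 mm thick. This point is the centre of its inner floor; x and y along its sides. The red gear goes here.
- blue_dish_in (a point): Blue open square dish fixed to the worktop: 104 mm outside, 22 mm high, walls and floor about 4 to 5 mm thick. This point is the centre of its inner floor; x and y along its sides. It stays empty.
- rewinder: Label rewinder, fixed: grey housing 130 x 140 mm, top at 40 mm, blue ring round the hub, three keys on its front (own -x). Origin under its centre, on the hub axis, at worktop height. A black idler pinion 22 mm across stands 45 mm to own +y of the hub axis, top at 69 mm, 1 mm clear of the fitted gear.
- hub_mouth (a point): Centre of the top face of the aluminium hub, 61 mm above the worktop; x, y along its slots, z up. Hub: 47 mm square block cut by a cross of two slots, 14 mm wide, 17 mm deep, open-ended, so the fit repeats every quarter turn. The spring plunger starts 9 mm below this point. With the gear home, its disc lies on the hub and its origin is 16 mm below this point.
- hub (a joint): Turn of the hub about the upright axis in the rewinder, rad, anticlockwise from above positive, 0 when the slots are square to the housing; it turns stiffly (0.12 N m) and stays where it is.
- plunger (a joint): Brass spring plunger inside the hub, 15 mm across: m pushed down, 0 when free, 0.007 when the gear is home. It pushes back with 3.6 N at first and about 10 N at home, so that a gear let go rises again by 7 mm.
- stamp: Red and black hand stamp standing at the left, 24 x 44 x 70 mm, loose; origin under its centre. Bystander.
- usb_stick: Red USB stick lying on the worktop, 54 x 18 x 8 mm, loose; origin under its centre. Bystander.
Things that resemble listed ones, but are neither listed nor needed, are in the scene too. Of the things shaped like the red_gear, the red one is meant.

How it is judged:
By the outcome, as a careful person would: the job done as asked, in the order asked, and still so for the second after the job is handed in, while the arm keeps its last pose, push and grip.
It also fails if it takes over 56 s, if anything falls off the work surface, if the arm or the gripper's body presses on something with over 40 N, if the wrist force passes 120 N, or if a joint passes its speed limit or range.

### The arm

A 6-joint arm with a two-finger parallel gripper is mounted at the origin on a cart in front of the work surface, level with it; the furniture and walls round the work are solid. World frame = base frame: x ahead of the robot, y to its left, z up, the work surface at z = 0. Lengths are in m, angles in rad, forces in N, time in s.
With the tool pointing down it reaches from about 0.225 to 0.875 m from the base axis. Payload 3.4 kg.
Tool frame: the origin (TCP) lies at the very end of the fingers, on their centre line; the grasp point (between the pads) lies behind it (manip.grasp_offset is the z of the grasp point in the tool frame, in m); z points along the fingers, y is the line along which they close (so a half turn about z gives the same grasp; the last joint's range is limited). The gripper opens to 85 mm and grips with 20 to 120 N. Pads are 22 mm wide; open, the fingers measure 114 mm over their backs; the gripper's body (76 mm by 85 mm) begins 54 mm behind the grasp point. The pads swing forward as they close: fully open they stand 13 mm farther back than shut.
Start: joints at [1.215, 0.276, 1.505, -0, 1.361, -0.121], TCP at [0.134, 0.559, 0.231] pointing down, gripper open.
Joint ranges: [-2.89, 2.89], [-0.75, 2.08], [0.22, 2.7], [-1.18, 4.32], [0.11, 2.71], [-2.7, 2.7]. Speed limits (rad/s): [2.57, 2.57, 3.14, 3.14, 3.14, 3.14].

### API

Orientations are given as a unit quaternion [w, x, y, z].
In Python, from rig import manip gives the robot as it stands.
- The arm moves only by the shell command python3 -m pendant 'ROWS' [FORCE]. ROWS is JSON, a list of rows, each an object of numbers: "dx", "dy", "dz": the shift along the tool's x, y, z in m; "rx", "ry", "rz": the turn, a rotation vector about the tool's x, y, z in degrees; "hand": the finger opening in m, from 0 to 0.0854. In form: [{"dx": .., "dy": .., "dz": .., "rx": .., "ry": .., "rz": .., "hand": ..}, ...]. A call has 1 to 12 rows; each row shifts and turns the commanded pose from where the row before left it, along the tool's axes as they then stand; what a row does not reach is not made up. A row lasts 1/12 s, in which the tool goes at most 41.7 mm and 7.16 degrees, less where a joint would pass 70% of its speed; a pose out of reach is approached as far as the arm can. A call is refused whole if a number of a shift passes 0.0417 or a number of a turn 7.16, either way. A call with a gripper value outside its range is refused whole. The fingers move at their own pace and stop on an object; FORCE is the grip in N (left out, the last holds). Time passes only in rows, so rows that do not move let the fingers close. It gives the time, the measured TCP pose, the force, the opening and the grip force at its end, in the units of the state.
- manip.get_state(): the state, without advancing time (a new reading comes with each control period).
- manip.get_image(name): name is "scene" or "side" or "wrist"; returns a dict with "frame" (480x640x3 uint8, red, green, blue), "fx", "fy", "cx", "cy" (pixels), "position" and "attitude" of the camera in the world; the wrist camera has in their place "mount" (4x4, takes a point from camera to tool coordinates, whose origin is the TCP and whose axes are the flange's). Camera axes: x right, y up, looking along -z (the intrinsics and any distortion apply to the point x, -y, -z); pixel columns grow to the right and rows downward; lengths in m; the calibration is good to about 2 mm. A picture is of the moment at which its call begins: read the wrist's pose just before it. There is no depth.
- manip.sign_off(): hands the job in; it is judged then, once.
The state is a dict: "clock": time; "qpos": joint angles; "qd": joint speeds; "effort": joint torques, N m; "position": TCP position; "ee_rot": TCP orientation; "contact_force": force on the tool from outside, world axes, zero at the start; "moment": the same for the moment, N m; "width": finger opening in m; "gripper_force": force on a finger pad.
Only numpy, scipy, OpenCV 4.12 (cv2) and the standard library are available. Lean on these libraries where they do the work, as an engineer would, in place of code of your own. Each camera call takes 0.05 s, during which the arm holds its last target. There are 200 camera calls.

## Working session

There is one attempt and no reset: what is moved stays moved. The work goes in short steps, Python scripts to look and compute and a shell command to move; the robot and the scene stay as the last step left them, time stands still between calls to the robot, and variables do not carry over. Pictures are saved under pics/ and viewed, at most 10 in all, crops included, and the job is handed in when it is done.

```bash
ls; mkdir -p pics
cat > h.py <<'E'
import numpy as np,cv2
from scipy.spatial.transform import Rotation as R
from rig import manip
def q2R(q): return R.from_quat([q[1],q[2],q[3],q[0]]).as_matrix()
def shot(name):
    s=manip.get_state(); d=manip.get_image(name); d['state']=s
    return d
def cam(d):
    if 'mount' in d:
        s=d['state']; T=np.eye(4); T[:3,:3]=q2R(s['ee_rot']); T[:3,3]=s['position']
        T=T@np.array(d['mount']); return T[:3,:3],T[:3,3]
    a=np.array(d['attitude']); 
    return (q2R(a) if a.size==4 else a),np.array(d['position'])
def ray(d,u,v):
    A,p=cam(d); r=A@np.array([(u-d['cx'])/d['fx'],-(v-d['cy'])/d['fy'],-1.]); return p,r/np.linalg.norm(r)
def plane(d,u,v,z):
    p,r=ray(d,u,v); return p+r*(z-p[2])/r[2]
def cross(*o):  # (d,u,v)...
    M=np.zeros((3,3));b=np.zeros(3)
    for t in o:
        p,r=ray(*t);Q=np.eye(3)-np.outer(r,r);M+=Q;b+=Q@p
    return np.linalg.solve(M,b)
def proj(d,P):
    A,p=cam(d); c=A.T@(np.array(P)-p); return d['cx']-d['fx']*c[0]/c[2],d['cy']+d['fy']*c[1]/c[2]
def save(d,n): cv2.imwrite('pics/'+n,d['frame'][:,:,::-1])
E
python3 - <<'E'
from h import *
for n in('scene','side','wrist'):
    d=shot(n); save(d,n+'0.png'); print({k:v for k,v in d.items() if k not in('frame','state')})
    cv2.imwrite('pics/x.png',d['frame'])
    np.save(n+'0.npy',d,allow_pickle=True)
print(d['state'],manip.grasp_offset)
E
python3 -c "
import cv2,numpy as np
a=[cv2.imread('pics/%s0.png'%n) for n in('scene','side')]"
```

```text
pics
{'fx': 481.32620476696144, 'fy': 481.32620476696144, 'cx': 314.2050121488438, 'cy': 230.2916831685327, 'position': array([ 0.07897204, -0.5110632 ,  0.85614944]), 'attitude': array([ 0.88383509,  0.36096436, -0.10705263, -0.27763286])}
{'fx': 517.9273786236456, 'fy': 517.9273786236456, 'cx': 327.5672757199622, 'cy': 250.27733488261956, 'position': array([0.39195119, 1.03234088, 0.80124512]), 'attitude': array([-0.03443768, -0.02792182,  0.42611352,  0.90358269])}
{'fx': 426.0721020357712, 'fy': 426.0721020357712, 'cx': 316.59119353465695, 'cy': 232.29348319491075, 'mount': array([[-1.48038931e-04,  9.56837921e-01,  2.90622043e-01,
         7.47455862e-02],
       [ 9.99999705e-01,  3.60820663e-04, -6.78572085e-04,
         7.29237622e-04],
       [-7.54145941e-04,  2.90621857e-01, -9.56837691e-01,
        -1.41808829e-01],
       [ 0.00000000e+00,  0.00000000e+00,  0.00000000e+00,
         1.00000000e+00]])}
{'clock': 0.1, 'qpos': array([ 1.21501510e+00,  2.76553638e-01,  1.50598753e+00,  2.79415754e-06,
        1.36069797e+00, -1.20976845e-01]), 'qd': array([ 0.002343  , -0.00205868, -0.00374045, -0.00036889, -0.0004138 ,
       -0.00031495]), 'effort': array([ 7.73051142e-04, -4.17692149e+01, -2.46406353e+01, -4.84596683e-05,
        5.81167988e-03,  1.70911085e-05]), 'position': array([0.13360604, 0.55879182, 0.2305213 ]), 'ee_rot': array([-1.95717582e-04,  1.17132930e-01,  9.93115904e-01, -7.99638824e-04]), 'contact_force': array([-0.37589173,  0.4980545 , -0.14326901]), 'moment': array([ 0.0155618 , -0.04872868,  0.01566932]), 'gripper_force': 0.0, 'width': 0.08530560964513827} -0.0187
```

View pics/scene0.png

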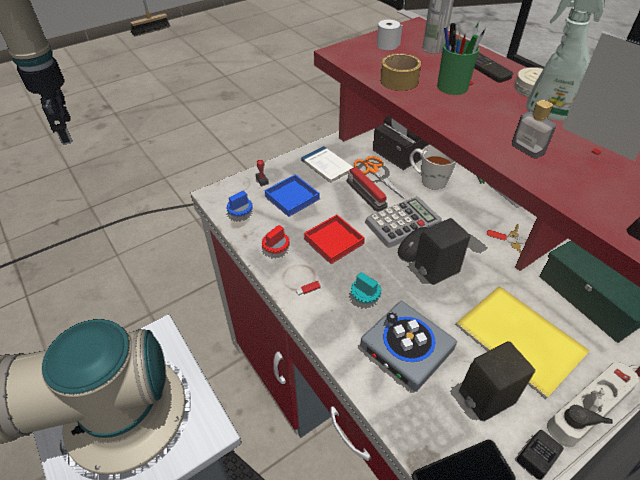

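View pics/side0.png

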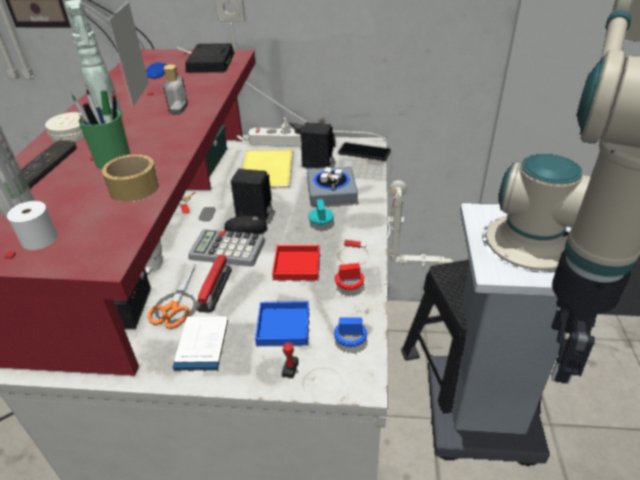

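Scene view: the red gear is at (275,240), the blue gear at (239,205), the red dish at (334,238), the rewinder at (408,340), the stamp at (262,173) and the USB stick at (308,289). The gear-shaped candidates are red (275,240), blue (239,205) and teal (365,289). Teal fits neither description, so I'm leaving it alone. I'll enlarge red, blue and hub in both views to confirm.

Run:
```python
from h import *
S=np.load('scene0.npy',allow_pickle=True).item();D=np.load('side0.npy',allow_pickle=True).item()
def hsv(d,k):
    h=cv2.cvtColor(d['frame'],cv2.COLOR_RGB2HSV);H,s,v=cv2.split(h)
    m=((H<8)|(H>172)) if k=='r' else (H>105)&(H<130)
    return (m&(s>130)&(v>60)).astype(np.uint8)
tiles=[]
for d,cs in((S,[(275,240),(239,205),(408,335)]),(D,[(349,278),(350,333),(331,182)])):
    row=[]
    for (u,v),w in zip(cs,(24,24,40)):
        c=d['frame'][v-w:v+w,u-w:u+w]; row.append(cv2.resize(c,(264,264),interpolation=cv2.INTER_CUBIC))
    tiles.append(np.hstack(row))
cv2.imwrite('pics/crops.png',np.vstack(tiles)[:,:,::-1])
def comp(d,k,u,v):
    n,l,st,c=cv2.connectedComponentsWithStats(hsv(d,k)); 
    i=min((i for i in range(1,n) if st[i,4]>60),key=lambda i:np.hypot(*(c[i]-[u,v]))); return st[i],c[i],(l==i).astype(np.uint8)
for nm,k,a,b in(('red','r',(275,240),(349,278)),('blue','b',(239,205),(350,333)),('rdish','r',(334,238),(297,262)),('bdish','b',(292,194),(284,323)),('ring','b',(408,338),(331,180)),('usb','r',(308,289),(353,244)),('stamp','r',(262,168),(289,352))):
    s1,c1,m1=comp(S,k,*a);s2,c2,m2=comp(D,k,*b); X=cross((S,*c1),(D,*c2))
    print(nm,s1,c1.round(1),s2,c2.round(1),X.round(4))
    if 'dish' in nm:
        for d,m in((S,m1),(D,m2)):
            cn=max(cv2.findContours(m,0,2)[0],key=cv2.contourArea); q=cv2.approxPolyDP(cv2.convexHull(cn),6,True)[:,0]
            print(q.tolist(),[plane(d,*p,.022)[:2].round(3).tolist() for p in q])
```

```text
red [262 225  27  29 441] [274.8 239.8] [335 263  29  27 498] [349.  275.7] [0.4344 0.1843 0.0296]
blue [227 191  25  26 384] [238.5 203.6] [335 318  32  29 618] [350.2 330.6] [0.4239 0.3448 0.0299]
rdish [ 304  215   60   49 1678] [333.7 238.2] [ 273  245   47   35 1530] [296.2 262.1] [0.5616 0.1231 0.01  ]
[[337, 215], [363, 243], [331, 263], [304, 233]] [[0.609, 0.174], [0.603, 0.062], [0.505, 0.055], [0.507, 0.169]]
[[318, 246], [316, 279], [273, 277], [278, 245]] [[0.514, 0.075], [0.507, 0.192], [0.604, 0.191], [0.611, 0.077]]
bdish [ 265  175   54   41 1259] [291.3 194.5] [ 256  302   52   43 2107] [282.3 323. ] [0.5645 0.3161 0.01  ]
[[296, 175], [318, 199], [288, 215], [265, 190]] [[0.612, 0.364], [0.605, 0.25], [0.509, 0.244], [0.511, 0.36]]
[[307, 302], [306, 343], [257, 344], [261, 303]] [[0.518, 0.264], [0.507, 0.376], [0.602, 0.385], [0.615, 0.274]]
ring [383 317  53  45 477] [409.9 341.8] [314 173  17  16  86] [320.  182.3] [ 0.5254 -0.1986  0.0226]
usb [301 281  19  13 127] [310.3 286.7] [345 241  15   6  64] [352.1 243. ] [0.4349 0.0378 0.0051]
stamp [257 160   7  18  78] [260.2 167.3] [284 343  10  25 155] [288.6 353.8] [0.5342 0.423  0.0455]
```

View pics/crops.png

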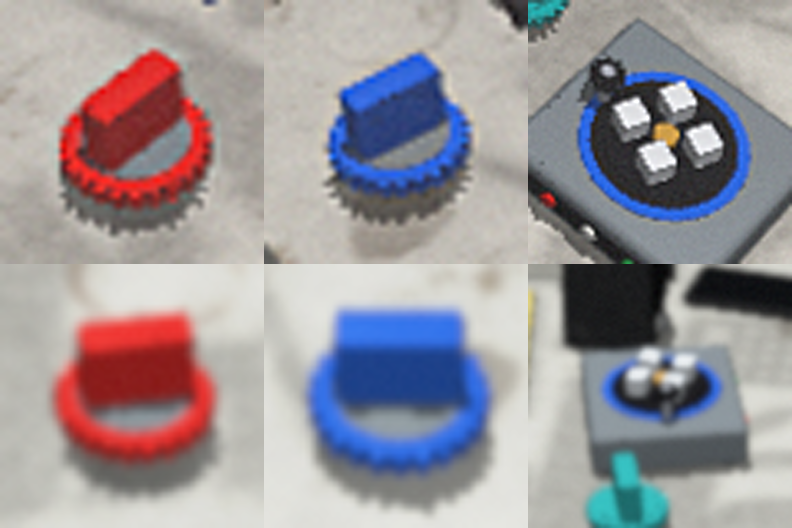

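Both gears are confirmed: red at left, blue in the middle, each with its bar up. The hub at right shows four white blocks with the brass plunger between them, and the idler pinion behind it to the left. Next I work out bar tops, yaw and hub.

Run:
```python
from h import *
S=np.load('scene0.npy',allow_pickle=True).item();D=np.load('side0.npy',allow_pickle=True).item()
f=lambda o,s:lambda u,v:(o[0]+u/s-.5,o[1]+v/s-.5)
for nm,o1,o2,c1,c2 in(('red',(251,216),(325,254),[(83,100),(155,50),(180,68),(107,125)],[(78,60),(187,52),(191,82),(78,85)]),
 ('blue',(215,181),(326,309),[(76,97),(156,53),(176,72),(94,118)],[(74,48),(199,48),(201,83),(71,83)])):
    a=[f(o1,5.5)(*p) for p in c1];b=[f(o2,5.5)(*p) for p in c2]
    X=cross((S,*np.mean(a,0)),(D,*np.mean(b,0)));print(nm,X.round(4))
    for d,c in((S,a),(D,b)):
        P=[plane(d,*p,.06)[:2].round(4).tolist() for p in c];print(P,np.mean(P,0))
g=f((368,295),3.3);h=f((291,142),3.3)
a=[g(*p) for p in((632-528,115),(677-528,98),(703-528,138),(657-528,158))];b=[h(*p) for p in((650-528,355-264),(685-528,360-264),(638-528,378-264),(676-528,376-264))]
print('hub',cross((S,*np.mean(a,0)),(D,*np.mean(b,0))),[plane(S,*p,.061)[:2].round(4) for p in a])
print('pinion',plane(S,*g(607-528,72),.069))
print('keys',plane(S,*g(548-528,198),.03),plane(S,*g(627-528,262),.03))
```

```text
red [0.4354 0.1846 0.0579]
[[0.4146, 0.1874], [0.4547, 0.1951], [0.4577, 0.1799], [0.4154, 0.1693]] [0.4356   0.182925]
[[0.4567, 0.1829], [0.4139, 0.1754], [0.4116, 0.1933], [0.4557, 0.1978]] [0.434475 0.18735 ]
blue [0.4238 0.3432 0.0574]
[[0.4014, 0.3461], [0.4454, 0.3518], [0.4465, 0.3349], [0.4014, 0.3289]] [0.423675 0.340425]
[[0.4453, 0.339], [0.4012, 0.3361], [0.4, 0.3526], [0.4452, 0.3557]] [0.422925 0.34585 ]
hub [ 0.50443434 -0.19841235  0.06057717] [array([ 0.4937, -0.1807]), array([ 0.5229, -0.1871]), array([ 0.5167, -0.2156]), array([ 0.4863, -0.2103])]
pinion [ 0.49713991 -0.15353524  0.069     ]
keys [ 0.43270978 -0.18207438  0.03      ] [ 0.44340675 -0.23846979  0.03      ]
```

Heights check out: bar tops at 58 mm (60 expected) and the hub at 60.6 mm (61 expected). Red bar yaw is about 12° and blue about 6°. I'll move over the red gear and look with the wrist camera.

```bash
python3 -m pendant '[{"dx":-0.0317,"dy":-0.0245,"dz":0.005},{"dx":-0.0317,"dy":-0.0245,"dz":0.005},{"dx":-0.0317,"dy":-0.0245,"dz":0.005},{"dx":-0.0317,"dy":-0.0245,"dz":0.005},{"dx":-0.0317,"dy":-0.0245,"dz":0.005},{"dx":-0.0317,"dy":-0.0245,"dz":0.005},{"dx":-0.0317,"dy":-0.0245,"dz":0.005},{"dx":-0.0317,"dy":-0.0245,"dz":0.005},{"dx":-0.0317,"dy":-0.0245,"dz":0.005},{"dx":-0.0317,"dy":-0.0245,"dz":0.005},{"dx":-0.0317,"dy":-0.0245,"dz":0.005},{"dx":-0.0317,"dy":-0.0245,"dz":0.005}]'
python3 -m pendant '[{"rz":-6.4},{"rz":-6.4},{"rz":-6.4},{"rz":-6.3},{},{}]'
cat >> h.py <<'E'
def mask(f,k):
    H,s,v=cv2.split(cv2.cvtColor(f,cv2.COLOR_RGB2HSV))
    m=((H<8)|(H>172)) if k=='r' else (H>105)&(H<130)
    return (m&(s>130)&(v>60)).astype(np.uint8)
def tcp():
    s=manip.get_state(); A=q2R(s['ee_rot']); x=A[:,0]; return s['position'].round(4),np.degrees(np.arctan2(x[1],x[0])).round(2),A[2].round(4),s['contact_force'].round(2),s['width'],s['gripper_force'],s['clock']
E
python3 - <<'E'
from h import *
d=shot('wrist'); save(d,'w1.png'); np.save('w1.npy',d,allow_pickle=True); print(tcp())
print(proj(d,(.435,.185,.06)),proj(d,(.435,.185,.0)))
E
```

```text
(array([0.1336, 0.5589, 0.2308]), np.float64(166.55), array([ 2.0e-04, -1.1e-03, -1.0e+00]), array([0.1 , 1.73, 0.81]), 0.0852297087322856, 0.0, 0.2)
(np.float64(25.96241415848948), np.float64(572.5458773034861)) (np.float64(60.138145398589074), np.float64(517.3774933817454))invalid input
invalid input
```

View pics/w1.png

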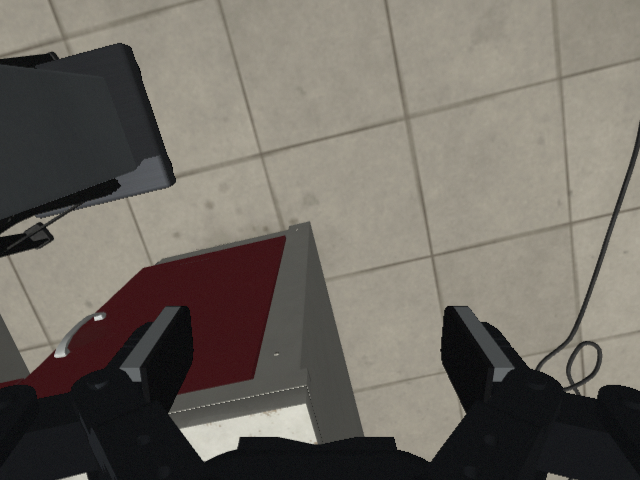

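The picture shows the start view (floor and cabinet edge), because both calls were refused. I think a row needs all its keys, so I'm trying one full row.

```bash
python3 -m pendant '[{"dx":-0.0317,"dy":-0.0245,"dz":0.005,"rx":0,"ry":0,"rz":0,"hand":0.085}]'; python3 -m pendant '[{"dx":-0.0317,"dy":-0.0245,"dz":0.005}]' 40
```

```text
clock: 0.28
position: [0.1566, 0.5329, 0.2266]
ee_rot: [-0.001, 0.115, 0.993, 0.003]
contact_force: [2.1, 0.2, -0.1]
width: 0.085
gripper_force: 0.0invalid input
```

All seven keys are needed in every row.

```bash
python3 -m pendant '[{"dx":-0.0317,"dy":-0.0245,"dz":0.005,"rx":0,"ry":0,"rz":0,"hand":0.085},{"dx":-0.0317,"dy":-0.0245,"dz":0.005,"rx":0,"ry":0,"rz":0,"hand":0.085},{"dx":-0.0317,"dy":-0.0245,"dz":0.005,"rx":0,"ry":0,"rz":0,"hand":0.085},{"dx":-0.0317,"dy":-0.0245,"dz":0.005,"rx":0,"ry":0,"rz":0,"hand":0.085},{"dx":-0.0317,"dy":-0.0245,"dz":0.005,"rx":0,"ry":0,"rz":0,"hand":0.085},{"dx":-0.0317,"dy":-0.0245,"dz":0.005,"rx":0,"ry":0,"rz":0,"hand":0.085},{"dx":-0.0317,"dy":-0.0245,"dz":0.005,"rx":0,"ry":0,"rz":0,"hand":0.085},{"dx":-0.0317,"dy":-0.0245,"dz":0.005,"rx":0,"ry":0,"rz":0,"hand":0.085},{"dx":-0.0317,"dy":-0.0245,"dz":0.005,"rx":0,"ry":0,"rz":0,"hand":0.085},{"dx":-0.0317,"dy":-0.0245,"dz":0.005,"rx":0,"ry":0,"rz":0,"hand":0.085},{"dx":-0.0317,"dy":-0.0245,"dz":0.005,"rx":0,"ry":0,"rz":0,"hand":0.085}]'
python3 -m pendant '[{"dx":0,"dy":0,"dz":0,"rx":0,"ry":0,"rz":-6.4,"hand":0.085},{"dx":0,"dy":0,"dz":0,"rx":0,"ry":0,"rz":-6.4,"hand":0.085},{"dx":0,"dy":0,"dz":0,"rx":0,"ry":0,"rz":-6.4,"hand":0.085},{"dx":0,"dy":0,"dz":0,"rx":0,"ry":0,"rz":-6.3,"hand":0.085},{"dx":0,"dy":0,"dz":0,"rx":0,"ry":0,"rz":0,"hand":0.085}]'
python3 - <<'E'
from h import *
d=shot('wrist'); save(d,'w2.png'); np.save('w2.npy',d,allow_pickle=True); print(tcp())
m=mask(d['frame'],'r'); n,l,st,c=cv2.connectedComponentsWithStats(m)
print([(s.tolist(),x.round(0)) for s,x in zip(st[1:],c[1:]) if s[4]>200],proj(d,(.435,.185,.06)),proj(d,(.435,.185,.026)))
E
```

```text
clock: 1.2
position: [0.4362, 0.183, 0.1712]
ee_rot: [0.0, 0.117, 0.993, 0.0]
contact_force: [0.9, 0.6, -0.5]
width: 0.0849
gripper_force: 0.0
clock: 1.62
position: [0.4353, 0.1845, 0.1711]
ee_rot: [-0.0, -0.105, 0.994, 0.0]
contact_force: [-0.1, -0.6, 0.4]
width: 0.0848
gripper_force: 0.0
(array([0.4353, 0.1847, 0.1712]), np.float64(-168.1), array([ 3.e-04,  1.e-04, -1.e+00]), array([-0.51, -0.35, -0.43]), 0.0853535798538178, 0.0, 1.6667)
[([101, 134, 36, 61, 1418], array([119., 164.])), ([271, 165, 95, 95, 4649], array([318., 211.])), ([142, 270, 142, 143, 12682], array([223., 336.]))] (np.float64(315.62294499829983), np.float64(228.08706248837333)) (np.float64(315.6879441081433), np.float64(214.33510030641645))
```

View pics/w2.png

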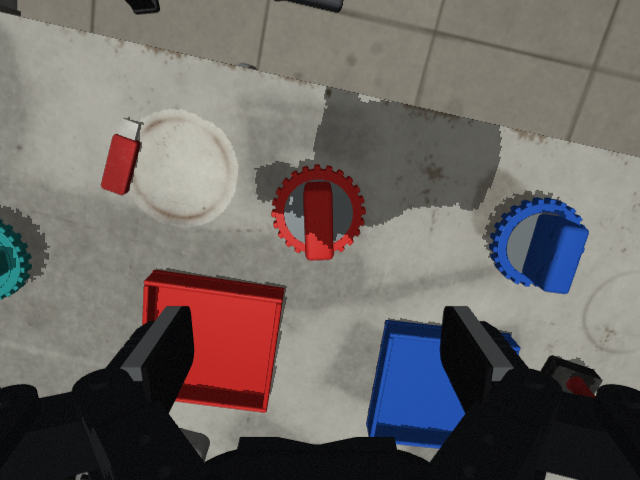

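The wrist view shows the red gear's disc centred at (318,212), within 1.5 mm of the prediction (316,214). Its bar is upright in the image, so the yaw is right. The red dish is at (215,340), the blue gear at (540,245) and the USB stick at (120,160), all clear of the fingers. Going down to grip.

```bash
python3 -m pendant '[{"dx":0.001,"dy":0.0013,"dz":0.04,"rx":0,"ry":0,"rz":0,"hand":0.06},{"dx":0,"dy":0,"dz":0.04,"rx":0,"ry":0,"rz":0,"hand":0.06},{"dx":0,"dy":0,"dz":0.04,"rx":0,"ry":0,"rz":0,"hand":0.06},{"dx":0,"dy":0,"dz":0.021,"rx":0,"ry":0,"rz":0,"hand":0.06},{"dx":0,"dy":0,"dz":0,"rx":0,"ry":0,"rz":0,"hand":0.06},{"dx":0,"dy":0,"dz":0,"rx":0,"ry":0,"rz":0,"hand":0.0},{"dx":0,"dy":0,"dz":0,"rx":0,"ry":0,"rz":0,"hand":0.0},{"dx":0,"dy":0,"dz":0,"rx":0,"ry":0,"rz":0,"hand":0.0},{"dx":0,"dy":0,"dz":0,"rx":0,"ry":0,"rz":0,"hand":0.0},{"dx":0,"dy":0,"dz":0,"rx":0,"ry":0,"rz":0,"hand":0.0},{"dx":0,"dy":0,"dz":0,"rx":0,"ry":0,"rz":0,"hand":0.0}]' 45
python3 - <<'E'
from h import *
print(tcp())
d=np.load('w2.npy',allow_pickle=True).item()
m=mask(d['frame'],'r'); n,l,st,c=cv2.connectedComponentsWithStats(m)
for p in ((150,270),(285,287),(267,411)): print(plane(d,*p,.022).round(4))
E
```

```text
clock: 2.58
position: [0.4358, 0.1864, 0.0321]
ee_rot: [0.002, -0.105, 0.994, 0.0]
contact_force: [-0.1, 0.1, 7.4]
width: 0.017
gripper_force: 46.4
(array([0.4358, 0.1864, 0.0321]), np.float64(-167.97), array([-4.5e-03,  3.0e-04, -1.0e+00]), array([-0.07,  0.09,  7.45]), 0.017021140639244828, 46.41002297401428, 2.5833)
[0.5026 0.0752 0.022 ]
[0.4952 0.1746 0.022 ]
[0.6066 0.181  0.022 ]
```

Gripped (17 mm wide, 46 N). I'm carrying it to the red dish, centred at about (0.557, 0.124) from scene, side and wrist.

```bash
python3 -m pendant '[{"dx":0,"dy":0,"dz":-0.03,"rx":0,"ry":0,"rz":0,"hand":0},{"dx":0,"dy":0,"dz":-0.04,"rx":0,"ry":0,"rz":0,"hand":0},{"dx":-0.0264,"dy":-0.0216,"dz":0,"rx":0,"ry":0,"rz":0,"hand":0},{"dx":-0.0264,"dy":-0.0216,"dz":0,"rx":0,"ry":0,"rz":0,"hand":0},{"dx":-0.0264,"dy":-0.0216,"dz":0,"rx":0,"ry":0,"rz":0,"hand":0},{"dx":-0.0264,"dy":-0.0216,"dz":0,"rx":0,"ry":0,"rz":0,"hand":0},{"dx":0,"dy":0,"dz":0,"rx":0,"ry":0,"rz":0,"hand":0},{"dx":0,"dy":0,"dz":0,"rx":0,"ry":0,"rz":0,"hand":0}]'
python3 - <<'E'
from h import *
print(tcp())
d=shot('scene');e=shot('side');save(d,'s3.png')
w=shot('wrist')
a=np.hstack([cv2.resize(d['frame'][195:275,280:390],(400,290)),cv2.resize(e['frame'][215:295,250:360],(400,290))])
b=cv2.resize(w['frame'],(400,300)); 
cv2.imwrite('pics/c3.png',np.vstack([a,np.hstack([b,b*0])])[:,:,::-1])
print(proj(w,(.557,.124,.022)))
E
```

```text
clock: 3.25
position: [0.557, 0.1225, 0.1006]
ee_rot: [0.001, -0.104, 0.995, 0.0]
contact_force: [-1.2, 0.1, -1.7]
width: 0.0173
gripper_force: 45.4
(array([0.557 , 0.1225, 0.1006]), np.float64(-168.09), array([-1.2e-03, -1.0e-04, -1.0e+00]), array([-1.23,  0.15, -1.69]), 0.017278607865954216, 45.38839817047119, 3.25)
(np.float64(314.4023821032758), np.float64(250.50100260373455))
```

View pics/c3.png

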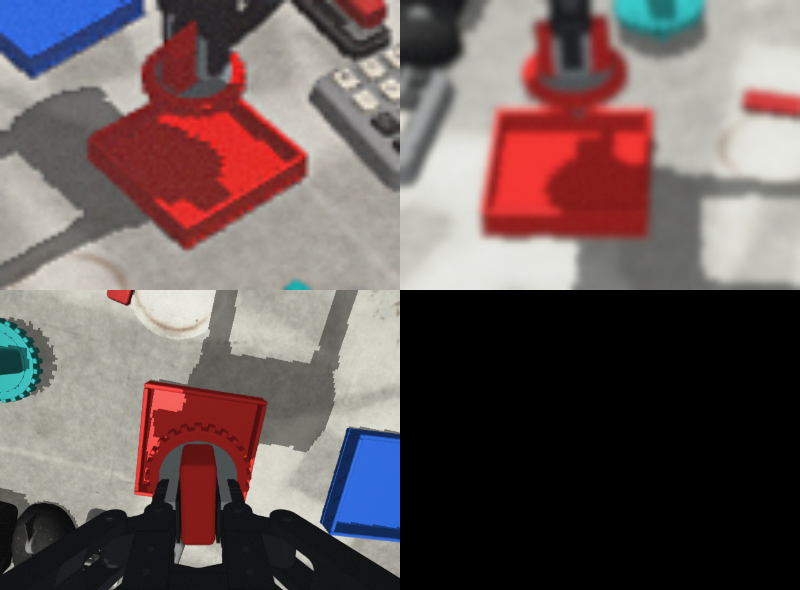

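The red gear hangs upright above the dish. The dish's near corners are at (232,146) and (427,174) in the wrist image. I'll check the centre, descend and open.

Run:
```python
from h import *
w=shot('wrist'); A=plane(w,232,146,.022);B=plane(w,427,174,.022);C=plane(w,218,326,.022)
n=(B-A)/np.linalg.norm(B-A); p=np.array([n[1],-n[0],0]); print(A,B,C,np.linalg.norm(B-A),(A+B)/2+p*.052)
```

```text
[0.51042925 0.07163065 0.022     ] [0.50348598 0.17266728 0.022     ] [0.61351423 0.07934713 0.022     ] 0.10127491850865578 [0.55883526 0.12571401 0.022     ]
```

```bash
python3 -m pendant '[{"dx":-0.002,"dy":0.002,"dz":0.03,"rx":0,"ry":0,"rz":0,"hand":0},{"dx":0,"dy":0,"dz":0.025,"rx":0,"ry":0,"rz":0,"hand":0},{"dx":0,"dy":0,"dz":0.006,"rx":0,"ry":0,"rz":0,"hand":0},{"dx":0,"dy":0,"dz":0.003,"rx":0,"ry":0,"rz":0,"hand":0},{"dx":0,"dy":0,"dz":0,"rx":0,"ry":0,"rz":0,"hand":0}]'
python3 -m pendant '[{"dx":0,"dy":0,"dz":0,"rx":0,"ry":0,"rz":0,"hand":0.06},{"dx":0,"dy":0,"dz":0,"rx":0,"ry":0,"rz":0,"hand":0.06},{"dx":0,"dy":0,"dz":0,"rx":0,"ry":0,"rz":0,"hand":0.06},{"dx":0,"dy":0,"dz":0,"rx":0,"ry":0,"rz":0,"hand":0.06},{"dx":0,"dy":0,"dz":0,"rx":0,"ry":0,"rz":0,"hand":0.06}]'
```

```text
clock: 3.87
position: [0.5552, 0.1263, 0.0367]
ee_rot: [-0.001, -0.105, 0.994, 0.0]
contact_force: [-0.4, 0.5, -0.9]
width: 0.0174
gripper_force: 45.5
clock: 4.28
position: [0.5572, 0.1259, 0.0366]
ee_rot: [0.0, -0.105, 0.994, 0.0]
contact_force: [0.3, -0.2, 0.8]
width: 0.0602
gripper_force: 0.0
```

```bash
python3 -m pendant '[{"dx":0,"dy":0,"dz":-0.03,"rx":0,"ry":0,"rz":0,"hand":0.06},{"dx":0,"dy":0,"dz":-0.035,"rx":0,"ry":0,"rz":0,"hand":0.085},{"dx":0,"dy":0,"dz":-0.035,"rx":0,"ry":0,"rz":0,"hand":0.085},{"dx":0.0122,"dy":0.0344,"dz":-0.017,"rx":0,"ry":0,"rz":0,"hand":0.085},{"dx":0.0122,"dy":0.0344,"dz":-0.017,"rx":0,"ry":0,"rz":0,"hand":0.085},{"dx":0.0122,"dy":0.0344,"dz":0,"rx":0,"ry":0,"rz":0,"hand":0.085},{"dx":0.0122,"dy":0.0344,"dz":0,"rx":0,"ry":0,"rz":0,"hand":0.085},{"dx":0.0122,"dy":0.0344,"dz":0,"rx":0,"ry":0,"rz":0,"hand":0.085},{"dx":0.0122,"dy":0.0344,"dz":0,"rx":0,"ry":0,"rz":0,"hand":0.085},{"dx":0.0122,"dy":0.0344,"dz":0,"rx":0,"ry":0,"rz":0,"hand":0.085},{"dx":0,"dy":0,"dz":0,"rx":0,"ry":0,"rz":6,"hand":0.085},{"dx":0,"dy":0,"dz":0,"rx":0,"ry":0,"rz":0,"hand":0.085}]'
python3 - <<'E'
from h import *
w=shot('wrist');np.save('w4.npy',w,allow_pickle=True); d=shot('scene'); print(tcp())
c=np.hstack([w['frame'][100:400,170:470],cv2.resize(d['frame'][165:275,220:370],(409,300))])
cv2.imwrite('pics/c4.png',c[:,:,::-1])
print(proj(w,(.4238,.3435,.06)),proj(w,(.4238,.3435,.026)))
E
```

```text
clock: 5.28
position: [0.4219, 0.3451, 0.1704]
ee_rot: [0.0, -0.054, 0.999, 0.0]
contact_force: [1.1, 0.2, -0.5]
width: 0.0849
gripper_force: 0.0
(array([0.4232, 0.3433, 0.1703]), np.float64(-173.79), array([-4.e-04, -5.e-04, -1.e+00]), array([0.15, 0.34, 0.26]), 0.08484314534019896, 0.0, 5.3833)
(np.float64(311.9640328428432), np.float64(231.5933692876308)) (np.float64(312.4281616731315), np.float64(217.42800333990496))
```

View pics/c4.png

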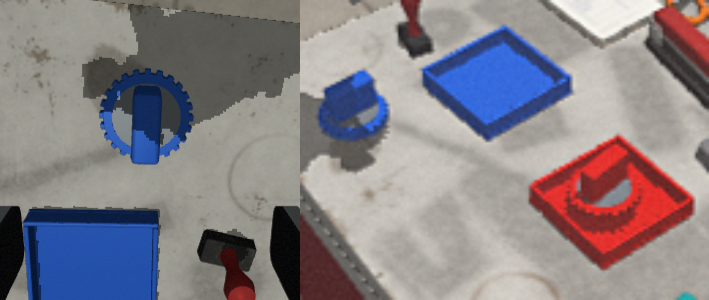

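The red gear stands in the red dish, released and upright. The blue gear is centred at about (316,212) in the full wrist frame with its bar vertical in the image. I'll refine its centre and yaw from the mask.

Run:
```python
from h import *
w=np.load('w4.npy',allow_pickle=True).item()
H,s,v=cv2.split(cv2.cvtColor(w['frame'],cv2.COLOR_RGB2HSV)); m=((H>105)&(H<130)&(s>120)&(v>35)).astype(np.uint8)
n,l,st,c=cv2.connectedComponentsWithStats(m); i=min((i for i in range(1,n) if st[i,4]>800),key=lambda i:np.hypot(*(c[i]-[316,212])))
print(st[i]); k=max(cv2.findContours((l==i).astype(np.uint8),0,1)[0],key=cv2.contourArea)[:,0]
P=np.array([plane(w,*p,.024)[:2] for p in k if p[0]<299 or p[0]>332])
x=np.linalg.lstsq(np.c_[2*P,np.ones(len(P))],(P**2).sum(1),rcond=None)[0]; print('ctr',x[:2],'r',np.sqrt(x[2]+x[0]**2+x[1]**2))
h=(l==i)
b=[(r,299+np.flatnonzero(h[r,299:332])[[0,-1]]) for r in range(195,262,6)]
print([(r,a.tolist()) for r,a in b]); 
far=plane(w,316,k[:,1].max(),.06);print('far end',far)
```

```text
[ 269  168   94   97 4662]
ctr [0.42301789 0.34572667] r 0.03152183331369734
[(195, [303, 330]), (201, [303, 331]), (207, [303, 331]), (213, [302, 330]), (219, [303, 330]), (225, [302, 330]), (231, [302, 330]), (237, [302, 329]), (243, [302, 329]), (249, [299, 331]), (255, [301, 329]), (261, [302, 327])]
far end [0.44484031 0.34827081 0.06      ]
```

```bash
python3 -m pendant '[{"dx":0,"dy":0.0025,"dz":0.039,"rx":0,"ry":0,"rz":0,"hand":0.06},{"dx":0,"dy":0,"dz":0.04,"rx":0,"ry":0,"rz":0,"hand":0.06},{"dx":0,"dy":0,"dz":0.04,"rx":0,"ry":0,"rz":0,"hand":0.06},{"dx":0,"dy":0,"dz":0.02,"rx":0,"ry":0,"rz":0,"hand":0.06},{"dx":0,"dy":0,"dz":0,"rx":0,"ry":0,"rz":0,"hand":0.06},{"dx":0,"dy":0,"dz":0,"rx":0,"ry":0,"rz":0,"hand":0.0},{"dx":0,"dy":0,"dz":0,"rx":0,"ry":0,"rz":0,"hand":0.0},{"dx":0,"dy":0,"dz":0,"rx":0,"ry":0,"rz":0,"hand":0.0},{"dx":0,"dy":0,"dz":0,"rx":0,"ry":0,"rz":0,"hand":0.0},{"dx":0,"dy":0,"dz":0,"rx":0,"ry":0,"rz":0,"hand":0.0},{"dx":0,"dy":0,"dz":0,"rx":0,"ry":0,"rz":0,"hand":0.0}]' 70
python3 - <<'E'
from h import *
print(tcp())
E
```

```text
clock: 6.3
position: [0.4247, 0.3466, 0.0333]
ee_rot: [0.002, -0.053, 0.999, 0.001]
contact_force: [1.2, -1.5, 6.5]
width: 0.0168
gripper_force: 71.8
(array([0.4247, 0.3466, 0.0333]), np.float64(-173.92), array([-0.0045,  0.0014, -1.    ]), array([ 1.16, -1.5 ,  6.49]), 0.0168001767877094, 71.83412432670593, 6.3)
```

Blue is gripped (16.8 mm, 72 N). I'll check the obstacles near the path before carrying it across.

Run:
```python
from h import *
S=np.load('scene0.npy',allow_pickle=True).item();D=np.load('side0.npy',allow_pickle=True).item()
print('spk1 top',cross((S,443,226),(D,251,172)),'spk2',cross((S,508,350),(D,318,126)),'teal',cross((S,366,281),(D,320,207)))
```

```text
spk1 top [ 0.69685766 -0.07407318  0.1333085 ] spk2 [ 0.56302502 -0.34564464  0.13441127] teal [ 0.52090129 -0.046958    0.05056637]
```

```bash
python3 -m pendant '[{"dx":0,"dy":0,"dz":-0.03,"rx":0,"ry":0,"rz":0,"hand":0},{"dx":0,"dy":0,"dz":-0.04,"rx":0,"ry":0,"rz":0,"hand":0},{"dx":0,"dy":0,"dz":-0.04,"rx":0,"ry":0,"rz":0,"hand":0},{"dx":0,"dy":0,"dz":-0.04,"rx":0,"ry":0,"rz":0,"hand":0},{"dx":0,"dy":0,"dz":-0.04,"rx":0,"ry":0,"rz":0,"hand":0},{"dx":0,"dy":0,"dz":-0.03,"rx":0,"ry":0,"rz":0,"hand":0},{"dx":0,"dy":0,"dz":0,"rx":0,"ry":0,"rz":0,"hand":0}]'
```

```text
clock: 6.88
position: [0.4257, 0.3481, 0.2592]
ee_rot: [0.006, -0.053, 0.999, 0.004]
contact_force: [1.2, 0.1, -1.3]
width: 0.0172
gripper_force: 70.8
```

```bash
python3 -m pendant '[{"dx":-0.0036,"dy":-0.0396,"dz":0,"rx":0,"ry":0,"rz":0,"hand":0},{"dx":-0.0036,"dy":-0.0396,"dz":0,"rx":0,"ry":0,"rz":0,"hand":0},{"dx":-0.0036,"dy":-0.0396,"dz":0,"rx":0,"ry":0,"rz":0,"hand":0},{"dx":-0.0036,"dy":-0.0396,"dz":0,"rx":0,"ry":0,"rz":0,"hand":0},{"dx":-0.0036,"dy":-0.0396,"dz":0,"rx":0,"ry":0,"rz":0,"hand":0},{"dx":-0.0036,"dy":-0.0396,"dz":0,"rx":0,"ry":0,"rz":0,"hand":0},{"dx":-0.0036,"dy":-0.0396,"dz":0,"rx":0,"ry":0,"rz":0,"hand":0},{"dx":-0.0036,"dy":-0.0396,"dz":0,"rx":0,"ry":0,"rz":0,"hand":0},{"dx":-0.0036,"dy":-0.0396,"dz":0,"rx":0,"ry":0,"rz":0,"hand":0},{"dx":-0.0036,"dy":-0.0396,"dz":0,"rx":0,"ry":0,"rz":0,"hand":0},{"dx":-0.0036,"dy":-0.0396,"dz":0,"rx":0,"ry":0,"rz":0,"hand":0},{"dx":-0.0036,"dy":-0.0396,"dz":0,"rx":0,"ry":0,"rz":0,"hand":0}]'
python3 -m pendant '[{"dx":-0.004,"dy":-0.04,"dz":0,"rx":0,"ry":0,"rz":0,"hand":0},{"dx":-0.004,"dy":-0.04,"dz":0,"rx":0,"ry":0,"rz":0,"hand":0},{"dx":0,"dy":0,"dz":0,"rx":0,"ry":0,"rz":6,"hand":0},{"dx":0,"dy":0,"dz":0,"rx":0,"ry":0,"rz":6,"hand":0},{"dx":0,"dy":0,"dz":0,"rx":0,"ry":0,"rz":6,"hand":0},{"dx":0,"dy":0,"dz":0,"rx":0,"ry":0,"rz":0,"hand":0},{"dx":0,"dy":0,"dz":0,"rx":0,"ry":0,"rz":0,"hand":0},{"dx":0,"dy":0,"dz":0,"rx":0,"ry":0,"rz":0,"hand":0}]'
python3 - <<'E'
from h import *
w=shot('wrist');np.save('w5.npy',w,allow_pickle=True);save(w,'w5.png');print(tcp(),proj(w,(.5044,-.1984,.061)))
E
```

```text
clock: 7.88
position: [0.5152, -0.1235, 0.2507]
ee_rot: [-0.0, -0.053, 0.999, 0.0]
contact_force: [-0.2, 0.4, -1.1]
width: 0.0168
gripper_force: 70.8
clock: 8.55
position: [0.532, -0.2004, 0.2509]
ee_rot: [-0.0, 0.103, 0.995, 0.0]
contact_force: [0.4, 0.1, -1.6]
width: 0.0171
gripper_force: 70.7
(array([ 0.5321, -0.2003,  0.2511]), np.float64(168.18), array([ 4.e-04,  3.e-04, -1.e+00]), array([ 1.22,  0.09, -0.91]), 0.016439662821566822, 70.74941039085388, 8.6) (np.float64(310.4236572066351), np.float64(166.5788597894839))
```

View pics/w5.png

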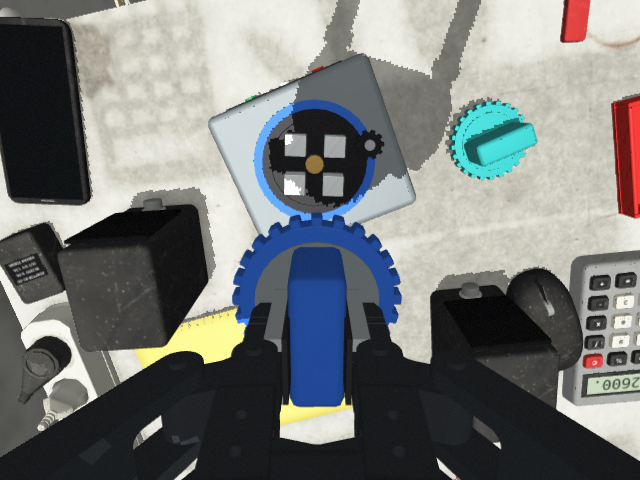

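The wrist view shows hub blocks at about (295,146), (334,146), (294,184) and (333,184), square to the image, so the slots look aligned with the bar. The plunger is at (314,164) and the pinion at (370,145). Next I measure hub and held gear in the tool frame.

```bash
cat > m.py <<'E'
from h import *
def blocks(w,guess):
    H,s,v=cv2.split(cv2.cvtColor(w['frame'],cv2.COLOR_RGB2HSV)); m=((s<60)&(v>110)).astype(np.uint8)
    out=[]
    for u,vv in guess:
        r=np.zeros_like(m);u=int(u);vv=int(vv);r[vv-17:vv+17,u-17:u+17]=m[vv-17:vv+17,u-17:u+17]
        n,l,st,c=cv2.connectedComponentsWithStats(r); i=1+np.argmax(st[1:,4]); x,y,ww,hh,a=st[i]; out.append((x+(ww-1)/2,y+(hh-1)/2)); print(st[i].tolist(),end=' ')
    print(); return np.array(out)
E
python3 - <<'E'
from m import *
w=np.load('w5.npy',allow_pickle=True).item()
B=blocks(w,[(295,146),(334,146),(294,184),(333,184)])
P=np.array([plane(w,*p,.061) for p in B]);print(P.round(4),'ctr',P.mean(0))
for a,b in((0,1),(2,3),(0,2),(1,3)): e=P[b]-P[a];print(np.degrees(np.arctan2(e[1],e[0])).round(1),np.linalg.norm(e).round(4))
# second view height check vs scene
S=shot('scene'); 
print('plunger @.052',plane(w,314.5,164.5,.052))
# gear in tool frame: disc circle at z= foot+.024
T=w['state']; foot=T['position'][2]-.0333
H,s,v=cv2.split(cv2.cvtColor(w['frame'],cv2.COLOR_RGB2HSV)); m=((H>105)&(H<130)&(s>120)&(v>35)).astype(np.uint8); m[:228]=0; m[:,:225]=0;m[:,410:]=0
k=max(cv2.findContours(m,0,1)[0],key=cv2.contourArea)[:,0]
Q=np.array([plane(w,*p,foot+.026)[:2] for p in k if 229<p[1]<292 ])
Q=cv2.convexHull(Q.astype(np.float32))[:,0]
x=np.linalg.lstsq(np.c_[2*Q,np.ones(len(Q))],(Q**2).sum(1),rcond=None)[0];print('gear ctr',x[:2],'r',np.sqrt(x[2]+x[0]**2+x[1]**2),T['position'])
for r in (255,300,340): print(r,(270+np.flatnonzero(m[r,270:365])[[0,-1]]))
near=plane(w,317,247,foot+.06);print('near end',near)
E
```

```text
[285, 134, 21, 23, 465] [324, 135, 22, 23, 470] [284, 172, 21, 24, 480] [323, 173, 21, 23, 453] 
[[ 0.4858 -0.2065  0.061 ]
 [ 0.4928 -0.177   0.061 ]
 [ 0.5147 -0.2138  0.061 ]
 [ 0.5214 -0.1839  0.061 ]] ctr [ 0.50369558 -0.19531264  0.061     ]
76.8 0.0303
77.4 0.0307
-14.2 0.0298
-13.4 0.0294
plunger @.052 [ 0.50467573 -0.19525297  0.052     ]
gear ctr [ 0.51962461 -0.19689603] r 0.011975878708947446 [ 0.53204185 -0.20035477  0.25093794]
255 [270 364]
300 [288 345]
340 [290 344]
near end [ 0.49763083 -0.19220866  0.27763794]
```

Run:
```python
from m import *
w=np.load('w5.npy',allow_pickle=True).item();T=w['state'];A=q2R(T['ee_rot']);foot=T['position'][2]-.0333
tl=lambda u,v,h:(A.T@(plane(w,u,v,foot+h)-T['position']))[:2].round(4)
H,s,v=cv2.split(cv2.cvtColor(w['frame'],cv2.COLOR_RGB2HSV)); m=((H>105)&(H<130)&(s>110)&(v>35)&(v<215))
for u in range(285,350,8): print(u,np.flatnonzero(m[205:240,u])[:1]+205,end=' ')
print('bar near edge z26',tl(317,247,.026))
for r in range(228,300,10):
    q=np.flatnonzero(m[r,225:410])+225; print(r,q[0],q[-1],tl(q[0],r,.026),tl(q[-1],r,.026))
for vv in (214,217,222): print(vv,tl(317,vv,.026),tl(317,vv,.016))
for vv in range(236,300,4): print(vv,w['frame'][vv,317].tolist(),end=' ')
```

```text
285 [205] 293 [216] 301 [219] 309 [213] 317 [213] 325 [212] 333 [216] 341 [216] 349 [227] bar near edge z26 [0.0237 0.001 ]
228 270 363 [ 0.0311 -0.0161] [0.0311 0.0178]
238 256 377 [ 0.0272 -0.0214] [0.0272 0.023 ]
248 254 379 [ 0.0234 -0.0223] [0.0233 0.0239]
258 242 391 [ 0.0194 -0.0269] [0.0194 0.0286]
268 239 394 [ 0.0154 -0.0283] [0.0154 0.0299]
278 234 398 [ 0.0114 -0.0304] [0.0114 0.0316]
288 236 397 [ 0.0073 -0.0298] [0.0072 0.0315]
298 232 400 [ 0.0031 -0.0316] [0.0031 0.0329]
214 [0.0363 0.001 ] [0.0338 0.001 ]
217 [0.0352 0.001 ] [0.0326 0.001 ]
222 [0.0333 0.001 ] [0.0306 0.001 ]
236 [36, 76, 152] 240 [34, 74, 152] 244 [91, 97, 99] 248 [25, 51, 105] 252 [24, 52, 106] 256 [26, 53, 107] 260 [22, 52, 106] 264 [24, 51, 107] 268 [20, 50, 106] 272 [24, 53, 108] 276 [24, 54, 109] 280 [31, 66, 134] 284 [33, 71, 148] 288 [34, 73, 150] 292 [33, 74, 150] 296 [35, 74, 151]
```

The block pitch is 30.3 mm (30.5 expected) and slot yaw is -13.3° against -11.8° for the bar. I turn 1.5° more and shift dx +27, dy -1.3 mm. Then I descend to just above the hub and look.

```bash
python3 -m pendant '[{"dx":0.027,"dy":-0.0013,"dz":0,"rx":0,"ry":0,"rz":1.5,"hand":0},{"dx":0,"dy":0,"dz":0.04,"rx":0,"ry":0,"rz":0,"hand":0},{"dx":0,"dy":0,"dz":0.04,"rx":0,"ry":0,"rz":0,"hand":0},{"dx":0,"dy":0,"dz":0.035,"rx":0,"ry":0,"rz":0,"hand":0},{"dx":0,"dy":0,"dz":0.025,"rx":0,"ry":0,"rz":0,"hand":0},{"dx":0,"dy":0,"dz":0,"rx":0,"ry":0,"rz":0,"hand":0},{"dx":0,"dy":0,"dz":0,"rx":0,"ry":0,"rz":0,"hand":0},{"dx":0,"dy":0,"dz":0,"rx":0,"ry":0,"rz":0,"hand":0}]'
python3 - <<'E'
from m import *
print(tcp())
S=shot('scene');D=shot('side');w=shot('wrist')
a=np.hstack([cv2.resize(S['frame'][285:385,350:470],(384,320),interpolation=2),cv2.resize(D['frame'][130:230,275:395],(384,320),interpolation=2)])
b=np.hstack([w['frame'][60:320,130:514],w['frame'][:260,:384]*0])
cv2.imwrite('pics/c6.png',np.vstack([a,b])[:,:,::-1])
E
```

```text
clock: 9.32
position: [0.507, -0.197, 0.1129]
ee_rot: [0.001, 0.117, 0.993, -0.001]
contact_force: [0.5, 0.0, -0.2]
width: 0.0168
gripper_force: 70.7
(array([ 0.507 , -0.197 ,  0.1129]), np.float64(166.59), array([-3.1e-03, -8.0e-04, -1.0e+00]), array([ 0.5 ,  0.05, -0.24]), 0.016837826025747495, 70.74647068977356, 9.3167)
```

View pics/c6.png

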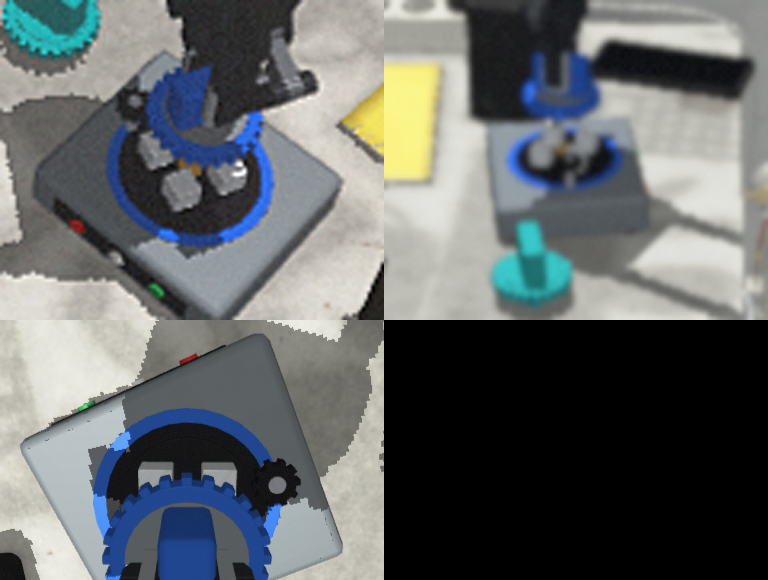

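The gear hangs centred over the hub. In the wrist tile the block gap centre, the bar and the disc all lie at column 187, so it is aligned laterally. Fore-aft I check with the near edge of the blocks.

Run:
```python
from m import *
w=shot('wrist');T=w['state'];A=q2R(T['ee_rot']);print(tcp())
tl=lambda u,v,z:(A.T@(plane(w,u,v,z)-T['position']))[:2].round(4)
g=cv2.cvtColor(w['frame'],6)
for u in (283,348): print(u,g[195:232,u].tolist())
for r in (204,208,216): print(r,g[r,255:380].tolist())
for v in (202,204,212,214): print(v,tl(285,v,.061),tl(350,v,.061),tl(285,v,.045))
```

```text
(array([ 0.5069, -0.1971,  0.1132]), np.float64(166.56), array([-0.0038, -0.001 , -1.    ]), array([-0.88, -0.5 , -1.74]), 0.016720303251154815, 70.74366331100464, 9.5167)
283 [21, 20, 18, 23, 19, 22, 27, 65, 112, 112, 114, 113, 112, 112, 119, 151, 163, 156, 158, 157, 157, 159, 161, 160, 160, 159, 159, 158, 160, 157, 158, 142, 62, 61, 59, 61, 60]
348 [21, 20, 22, 23, 23, 23, 22, 54, 111, 112, 112, 111, 112, 111, 115, 129, 162, 160, 157, 157, 159, 159, 159, 160, 159, 159, 160, 158, 156, 157, 143, 78, 61, 61, 62, 62, 67]
204 [19, 19, 20, 20, 22, 21, 19, 18, 18, 18, 19, 21, 21, 22, 19, 51, 106, 110, 109, 111, 112, 111, 112, 113, 111, 111, 112, 113, 112, 111, 111, 112, 110, 112, 112, 112, 112, 111, 112, 110, 110, 109, 109, 110, 108, 111, 110, 108, 63, 26, 23, 25, 18, 24, 18, 22, 23, 27, 18, 21, 24, 19, 22, 21, 21, 23, 22, 20, 21, 20, 22, 23, 21, 20, 21, 24, 73, 101, 112, 110, 110, 111, 112, 113, 112, 112, 111, 112, 113, 112, 113, 110, 113, 112, 112, 112, 112, 111, 110, 112, 110, 110, 111, 111, 110, 111, 111, 111, 79, 30, 22, 21, 19, 20, 21, 20, 20, 19, 20, 22, 22, 19, 19, 19, 22]
208 [22
[... 644 characters left out ...]
8, 157, 158, 161, 160, 158, 159, 157, 156, 158, 158, 159, 160, 159, 160, 161, 160, 158, 144, 105, 67, 60, 62, 62, 61, 62, 62, 59, 97, 140, 98, 60, 27, 20, 21, 20, 18, 21, 22, 48, 59, 62, 62, 64, 63, 61, 62, 62, 62, 60, 36, 23, 21, 24, 20, 22, 22, 19, 18, 89, 116, 65, 62, 60, 62, 60, 61, 61, 61, 80, 120, 148, 157, 157, 156, 158, 159, 160, 161, 160, 159, 158, 158, 156, 153, 153, 152, 154, 158, 158, 158, 157, 158, 150, 111, 36, 20, 19, 21, 20, 19, 24, 22, 21, 19, 22, 21, 16]
202 [ 0.0305 -0.0139] [0.0305 0.0164] [ 0.0269 -0.0151]
204 [ 0.0296 -0.0139] [0.0296 0.0165] [ 0.0259 -0.0151]
212 [ 0.0257 -0.014 ] [0.0257 0.0166] [ 0.0217 -0.0152]
214 [ 0.0248 -0.014 ] [0.0248 0.0166] [ 0.0206 -0.0152]
```

The hub centre is at tool x +3.3 mm and the gear at +1.5 mm, so I shift +1.8 mm. Lateral and yaw are within 0.5 mm and 0.5°. Lowering gently.

```bash
python3 -m pendant '[{"dx":0.0018,"dy":0,"dz":0.01,"rx":0,"ry":0,"rz":0,"hand":0},{"dx":0,"dy":0,"dz":0.007,"rx":0,"ry":0,"rz":0,"hand":0},{"dx":0,"dy":0,"dz":0.004,"rx":0,"ry":0,"rz":0,"hand":0},{"dx":0,"dy":0,"dz":0.002,"rx":0,"ry":0,"rz":0,"hand":0},{"dx":0,"dy":0,"dz":0,"rx":0,"ry":0,"rz":0,"hand":0}]'
python3 -m pendant '[{"dx":0,"dy":0,"dz":0.002,"rx":0,"ry":0,"rz":0,"hand":0},{"dx":0,"dy":0,"dz":0.002,"rx":0,"ry":0,"rz":0,"hand":0},{"dx":0,"dy":0,"dz":0,"rx":0,"ry":0,"rz":0,"hand":0}]'
```

```text
clock: 9.93
position: [0.5041, -0.1961, 0.0882]
ee_rot: [0.0, 0.117, 0.993, 0.0]
contact_force: [0.1, -0.4, -1.4]
width: 0.017
gripper_force: 70.8
clock: 10.18
position: [0.5042, -0.1962, 0.0845]
ee_rot: [0.0, 0.117, 0.993, -0.0]
contact_force: [-0.1, 0.3, 3.5]
width: 0.017
gripper_force: 71.2
```

The stem has entered the slots and met the plunger (3.5 N at the expected height). Pressing home.

```bash
python3 -m pendant '[{"dx":0,"dy":0,"dz":0.002,"rx":0,"ry":0,"rz":0,"hand":0},{"dx":0,"dy":0,"dz":0.002,"rx":0,"ry":0,"rz":0,"hand":0},{"dx":0,"dy":0,"dz":0.002,"rx":0,"ry":0,"rz":0,"hand":0},{"dx":0,"dy":0,"dz":0,"rx":0,"ry":0,"rz":0,"hand":0},{"dx":0,"dy":0,"dz":0,"rx":0,"ry":0,"rz":0,"hand":0}]'
python3 -m pendant '[{"dx":0,"dy":0,"dz":0.002,"rx":0,"ry":0,"rz":0,"hand":0},{"dx":0,"dy":0,"dz":0.0015,"rx":0,"ry":0,"rz":0,"hand":0},{"dx":0,"dy":0,"dz":0,"rx":0,"ry":0,"rz":0,"hand":0},{"dx":0,"dy":0,"dz":0,"rx":0,"ry":0,"rz":0,"hand":0}]'
```

```text
clock: 10.6
position: [0.5042, -0.1962, 0.0792]
ee_rot: [0.001, 0.117, 0.993, -0.0]
contact_force: [-1.4, 1.1, 7.9]
width: 0.0174
gripper_force: 71.9
clock: 10.93
position: [0.5044, -0.1963, 0.0782]
ee_rot: [0.001, 0.117, 0.993, -0.0]
contact_force: [-4.4, 2.7, 22.9]
width: 0.017
gripper_force: 74.3
```

It is home: TCP z is 78.2 mm (78.3 expected) and the force rises sharply to 23 N. One last visual check.

Run:
```python
from m import *
S=shot('scene');D=shot('side');w=shot('wrist')
a=np.hstack([cv2.resize(S['frame'][285:385,350:470],(384,320),interpolation=2),cv2.resize(D['frame'][130:230,275:395],(384,320),interpolation=2)])
b=np.hstack([w['frame'][60:320,130:514],cv2.resize(S['frame'][150:300,220:442],(384,260))])
cv2.imwrite('pics/c7.png',np.vstack([a,b])[:,:,::-1]);print(tcp())
```

```text
(array([ 0.5044, -0.1963,  0.0782]), np.float64(166.55), array([-2.5e-03, -7.0e-04, -1.0e+00]), array([-5.42,  1.49, 22.78]), 0.016744213683469768, 74.29074883460999, 11.0833)
```

View pics/c7.png

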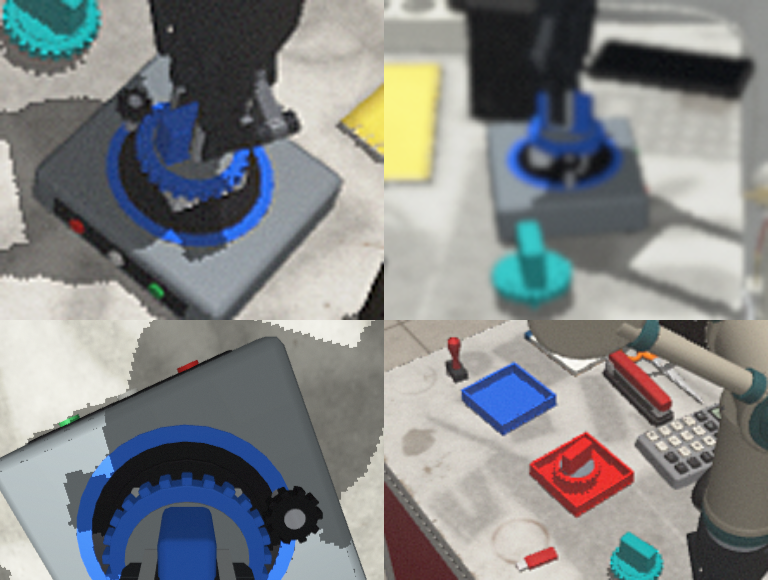

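The blue disc lies on the hub blocks beside the pinion. The red gear stands in its dish, and the stamp and USB stick haven't moved. Handing in.

```bash
python3 -c "
from rig import manip
print(manip.sign_off())"
```

```text
the job is handed in; nothing more can be done
None
```

I put the red gear in the red dish and let go of it, then fitted the blue gear fully home in the hub, still gripped and pressed down at about 23 N; the job was handed in at about 11 s on the robot clock.

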